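Set the tag press to number 4 and stamp the tag

ROBOT

A 6-joint arm with a two-finger parallel gripper is mounted at the origin on the work surface. World frame = base frame: x ahead of the robot, y to its left, z up, the work surface at z = 0. Lengths are in mm, angles in rad, forces in N, time in s.
With the tool pointing down it reaches from about 275 to 750 mm from the base axis. Payload 10.2 kg.
Tool frame: the origin (TCP) lies between the finger pads, 19 mm behind the fingertips; this is the grasp point; z points along the fingers, y is the line along which they close (so a half turn about z gives the same grasp; the last joint's range is limited). The gripper opens to 85 mm and grips with 20 to 120 N. Pads are 22 mm wide; open, the fingers measure 114 mm over their backs; the gripper's body (76 mm by 85 mm) begins 54 mm behind the grasp point. The pads swing forward as they close: fully open they stand 13 mm farther back than shut.
Start: joints at [1.024, 0.313, 1.498, -0, 1.331, -0.223], TCP at [167.053, 497.719, 249.994] pointing down, gripper open.
Joint ranges: [-2.94, 2.94], [-0.97, 2.17], [0.19, 2.56], [-1.23, 4.37], [0.02, 3.11], [-2.88, 2.88]. Speed limits (rad/s): [2.39, 2.39, 3.01, 3.14, 3.14, 3.14].

INTERFACE

Orientations are given as a unit quaternion [w, x, y, z].
In Python, from rig import ctrl gives the robot as it stands.
- The arm moves only by the shell command python3 -m inch 'ROWS' [OPENING] [FORCE]. ROWS is text: rows parted by semicolons, each of 6 numbers parted by spaces: the shift along the tool's x, y, z in mm, then the turn, a rotation vector about the tool's x, y, z in units of 6 degrees (1.0 is 6 degrees). A call has exactly 10 rows; each row shifts and turns the commanded pose from where the row before left it, along the tool's axes as they then stand; what a row does not reach is not made up. A row lasts 1/12 s, in which the tool goes at most 41.7 mm and 7.16 degrees, less where a joint would pass 70% of its speed; a pose out of reach is approached as far as the arm can. A call with a gripper value outside its range is refused whole. OPENING is the opening, from 0 (shut) to 1 (fully open), set as the call begins (- or left out, the last holds). The fingers move at their own pace and stop on an object; FORCE is the grip in N (left out, the last holds). Time passes only in rows, so rows that do not move let the fingers close, or fill a call up. It gives the time, the measured TCP pose, the force, the opening and the grip force at its end, in the units of the state.
- ctrl.sense(): the state, without advancing time (a new reading comes with each control period).
- ctrl.capture(name): name is "scene" or "top" or "wrist"; returns a dict with "image" (384x512x3 uint8, red, green, blue), "intrinsics" (3x3 intrinsics, pixels), "rvec" (rotation vector, rad) and "tvec" (3), from world to camera coordinates, as OpenCV has them. Camera axes: x right, y down, z forward; pixel columns grow to the right and rows downward; lengths in mm; the calibration is good to about 2 mm. The wrist camera is an equidistant fisheye: a pixel r from the principal point sees the ray r / f radians off the axis. A picture is of the moment at which its call begins. There is no depth.
- ctrl.finish_job(): hands the job in; it is judged then, once.
The state is a dict: "time_s": time; "joints": joint angles; "dq": joint speeds; "tau": joint torques, N m; "eef_pos": TCP position; "ee_rot": TCP orientation; "force": force on the tool from outside, world axes, zero at the start; "wrist_torque": the same for the moment, N m; "grip_width": opening from 0.0 (shut) to 1.0 (fully open); "grip_force": force on a finger pad.
Only numpy, scipy, OpenCV 4.12 (cv2) and the standard library are available. Lean on these libraries where they do the work, as an engineer would, in place of code of your own. Each camera call takes 0.05 s, during which the arm holds its last target. There are 200 camera calls.

TASK

Set the number wheel of the tag press so that 4 shows in the window: the wheel turns only while it is gently pressed right down, and must spring back up so that it locks on the number. Then, with 4 locked, press the stamping key gently all the way down and let it come up again. Force nothing, and leave the other things on the table where they are.

Things in the scene. Friction and masses are not known exactly. Their poses are not given: they have to be found in the camera images.
- press: Fixed grey tag press, foot 180 x 330 mm. Origin: centre of its underside on the table; x along the 180 mm side, y along the 330 mm side, z up. At +y a flat 180 x 180 mm housing, cover at z = 50 mm, number wheel in its middle (axis at x 0, y +75 mm), window in the cover. At -y a dark 64 mm block, top at z = 84 mm, with the stamping key (axis at x 0, y -115 mm).
- window (a point): Middle of the window in the cover, 58 mm from the wheel's axis towards the press's +x. One black digit, 24 mm tall, of the white drum below shows in it; the digits' tops point away from the wheel's axis.
- dial: Number wheel; slides vertically. Origin on the axis, under the black skirt. Turns freely only when pressed right down, 8 mm or to its stop at 8.6. Spring: 4 N at the top, 11.7 N at 8.6 mm: judge by force, 12 to 15 N, 20 N is too much. Let go within 4 degrees of a number it centres itself and springs up; else it stays 5 to 7 mm down, still locked. Twisting or pulling a locked wheel harms it.
- wheel_grip (a point): Gripping point on the wheel's axis, 30 mm above the skirt's underside, 90 mm above the table when the wheel is up (TCP goes here). The grip is an aluminium bar, 56 mm long, 16 mm thick, its top 10 mm above this point; it stands on a black skirt disc 60 mm in diameter whose top is 24 mm below this point. The frame turns with the wheel: x along the bar, z up.
- number (a joint): Angle of the number wheel in rad: 0.6283 times the number in the window (0 shows 0, 2.513 shows 4, 5.655 shows 9). It grows when the wheel is turned clockwise as seen from above and has stops at 0 and 9. At 0 the grip bar lies along the press's x; friction torque 0.03 N m.
- key: The stamping key: black round head 44 mm in diameter, 10 mm thick, on a steel stem that slides vertically. Origin on its axis at the underside of the head.
- key_top (a point): Centre of the key's flat top, 109 mm above the table when up. Travel 10 mm to a hard stop, springs back; it needs about 3 N to start and 9 N at the bottom; fully pressed means 9 mm or more. Press with 10 to 13 N; 20 N is too much.
- stop: Fixed bottom stop of the wheel, hidden under the cover: a pad on the wheel's axis, origin at its top. The wheel's shaft meets it 8.6 mm down; more than 10 N on it, beyond the spring, is too much.
- fragment: Bystander: loose stone fragment, about 75 mm wide, 40 mm high, beyond the press. Origin under its centre.
- brush: Bystander: loose brush lying before the press. Origin under its middle.
- jar: Bystander: white jar, 64 mm in diameter, 80 mm high, beside the press's wheel end. Origin under its centre.
- chisel: Bystander: wooden-handled chisel (thin round steel blade) lying beside the press's key end. Origin under its middle.
- tags: Bystander: loose stack of blank aluminium tags, 60 x 30 x 14 mm, beyond the press. Origin under its centre.

How it is judged (in metres and radians):
On the way, in this order (a step that is already met when the one before it is completed fails the run):
1. the number wheel is up and locked with 4 in the window (value of joint number between 2.463 and 2.563 rad and z of wheel_grip in the frame of press above 0.0885 m), for 0.2 s.
2. the stamping key is pressed fully down with 4 locked (all of step 1 and z of key_top in the frame of press below 0.1 m), for 0.1 s.
At the end, for the whole second after the job is handed in: The number wheel is up (grip point at least 88.5 mm above the table) and still, within 0.05 rad of number 4; the stamping key has been pressed at least 9 mm and is up again (within 2 mm); both are released (all of step 1 and z of key_top in the frame of press above 0.107 m and velocity of joint number between -0.05 and 0.05 rad/s); the robot touches nothing.
It fails at once if the wheel is pressed on its bottom stop with more than 10 N beyond the spring (contact force between stop and dial above 10 N).
It fails at once if the wheel's index tooth is forced with more than 30 N (twisted or pulled while not pressed down) (contact force between press and dial above 30 N).
It fails at once if the stamping key is pushed with more than 20 N (contact force between anything else and key above 20 N).
It fails at once if the key is pressed while the wheel is not locked on 4 (z of key_top in the frame of press below 0.103 m and not (value of joint number between 2.463 and 2.563 rad and z of wheel_grip in the frame of press above 0.0885 m)).
It fails at once if another thing on the table is shifted by more than 20 mm (distance of any of fragment, brush, jar, chisel, tags from where it was at the start of the episode above 0.02 m).
It also fails if it takes over 54 s, if anything falls off the work surface, if the arm or the gripper's body presses on something with over 40 N, if the wrist force passes 120 N, or if a joint passes its speed limit or range.

## Working session

There is one attempt and no reset: what is moved stays moved. The work goes in short steps, Python scripts to look and compute and a shell command to move; the robot and the scene stay as the last step left them, time stands still between calls to the robot, and variables do not carry over. Pictures are saved under pics/ and viewed, at most 10 in all, crops included, and the job is handed in when it is done.

```bash
mkdir -p pics; ls; python3 - <<'E'
from rig import ctrl
import cv2,numpy as np
s=ctrl.sense();print({k:np.round(v,3) for k,v in s.items()})
ims=[]
for n in("scene","top"):
    c=ctrl.capture(n);cv2.imwrite(f"pics/{n}0.png",c["image"][:,:,::-1])
    print(n,np.round(c["intrinsics"],1).tolist(),np.round(c["rvec"],3),np.round(c["tvec"],1))
E
```

```text
pics
{'time_s': np.float64(0.0), 'joints': array([ 1.024,  0.313,  1.498,  0.   ,  1.331, -0.223]), 'dq': array([-0.   , -0.002,  0.   ,  0.001, -0.001,  0.002]), 'tau': array([-1.0000e-03, -4.1229e+01, -2.5973e+01, -0.0000e+00,  4.0000e-03,
       -0.0000e+00]), 'eef_pos': array([166.916, 497.497, 249.445]), 'ee_rot': array([-0.   ,  0.161,  0.987, -0.001]), 'force': array([ 0.689, -0.384, -1.045]), 'wrist_torque': array([ 0.023,  0.034, -0.021]), 'grip_force': np.float64(0.0), 'grip_width': np.float64(0.999)}
scene [[481.3, 0.0, 254.5], [0.0, 481.3, 186.8], [0.0, 0.0, 1.0]] [ 1.257  2.074 -1.102] [ 272.4 -209.2 1588.5]
top [[465.9, 0.0, 259.8], [0.0, 465.9, 190.4], [0.0, 0.0, 1.0]] [ 2.139 -2.146  0.181] [  6.7 597.9 911.8]
```

View pics/top0.png

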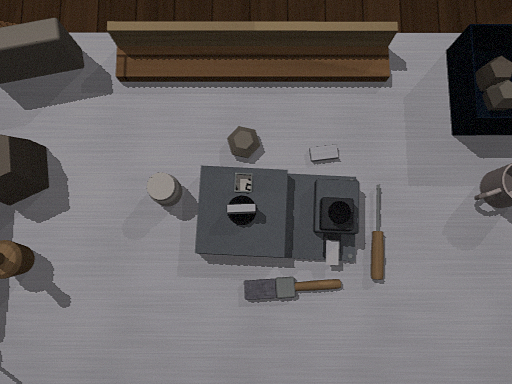

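View pics/scene0.png

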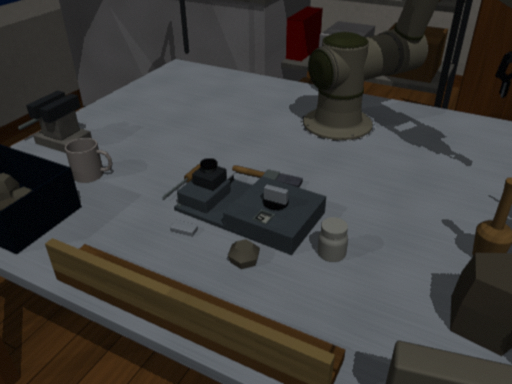

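```bash
cat > h.py <<'E'
import cv2,numpy as np
from scipy.spatial.transform import Rotation as R
def ray(c,uv,z):
    Rm=R.from_rotvec(np.ravel(c["rvec"])).as_matrix();t=np.ravel(c["tvec"]);o=-Rm.T@t
    d=Rm.T@np.linalg.inv(c["intrinsics"])@np.array([uv[0],uv[1],1.]);return (o+d*(z-o[2])/d[2])
E
python3 - <<'E'
from rig import ctrl
import cv2,numpy as np
from h import *
c=ctrl.capture("top");im=c["image"]
cr=im[155:270,190:370];cv2.imwrite("pics/c1.png",cv2.resize(cr[:,:,::-1],None,fx=4.4,fy=4.4,interpolation=cv2.INTER_CUBIC))
g=cv2.cvtColor(im,cv2.COLOR_RGB2GRAY)
m=np.zeros_like(g);m[195:225,222:262]=(g[195:225,222:262]>130)
ct=max(cv2.findContours(m,0,1)[0],key=cv2.contourArea);r=cv2.minAreaRect(ct);b=cv2.boxPoints(r)
P=[ray(c,p,100) for p in b];print("bar",r,np.round(P,1).tolist(),np.mean(P,0))
for n,uv,z in[("key",(340,212),109),("win",(243,183),50),("c1",(201,167),50),("c2",(197,254),50),("c3",(288,257),50),("c4",(289,170),50)]:print(n,ray(c,uv,z).round(1))
E
```

```text
bar ((240.5, 207.5), (7.0, 27.0), 90.0) [[563.1, 68.9, 100.0], [563.0, 16.6, 100.0], [549.3, 16.7, 100.0], [549.5, 68.8, 100.0]] [556.2099212   42.75228196 100.        ]
key [ 545.9 -148.1  109. ]
win [613.2  39.4  50. ]
c1 [647.  126.3  50. ]
c2 [468.6 131.5  50. ]
c3 [462.  -51.3  50. ]
c4 [640.3 -55.8  50. ]
```

View pics/c1.png

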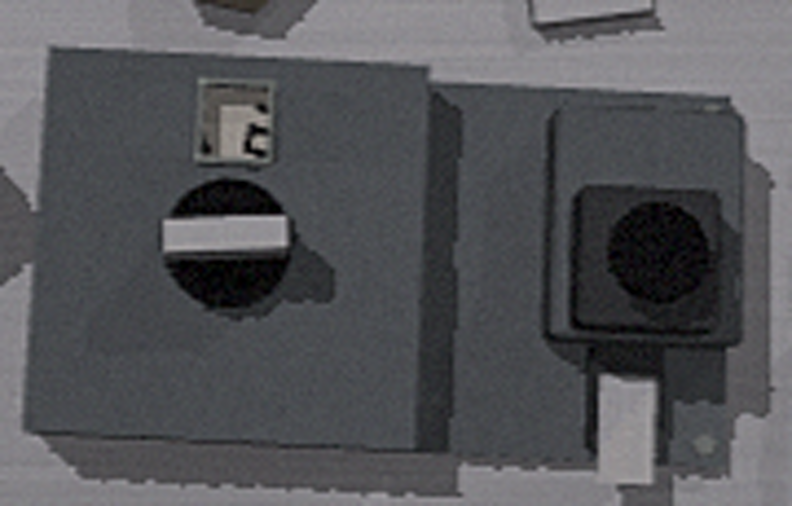

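```bash
python3 -m inch '-34 -20.5 0 0 0 0;-34 -20.5 0 0 0 0;-34 -20.5 0 0 0 0;-34 -20.5 0 0 0 0;-34 -20.5 0 0 0 0;-34 -20.5 0 0 0 0;-34 -20.5 0 0 0 0;-34 -20.5 0 0 0 0;-34 -20.5 0 0 0 0;-34 -20.5 0 0 0 0'
python3 -m inch '-34 -20.5 0 0 0 0;-34 -20.5 0 0 0 0;-34 -20.5 0 0 0 0;-34 -20.5 0 0 0 0;-34 -20.5 0 0 0 0;0 0 0 0 0 1.15;0 0 0 0 0 1.15;0 0 0 0 0 1.15;0 0 0 0 0 1.15;0 0 0 0 0 1.15'
python3 -m inch '0 0 6 0 0 1.15;0 0 6 0 0 1.15;0 0 6 0 0 1.15;0 0 6 0 0 1.15;0 0 6 0 0 1.15;0 0 5 0 0 0.4;0 0 5 0 0 0;0 0 0 0 0 0;0 0 0 0 0 0;0 0 0 0 0 0'
python3 - <<'E'
from rig import ctrl
import cv2,numpy as np
s=ctrl.sense();print({k:np.round(v,3) for k,v in s.items() if k in("time_s","joints","eef_pos","ee_rot","force")})
c=ctrl.capture("wrist");cv2.imwrite("pics/w1.png",c["image"][:,:,::-1]);np.save("pics/w1.npy",c,allow_pickle=True)
print(c["intrinsics"],c["rvec"],c["tvec"])
E
```

```text
time_s: 0.98
eef_pos: [425.0, 193.4, 250.0]
ee_rot: [-0.0, 0.161, 0.987, 0.0]
force: [0.4, 0.7, -0.3]
grip_width: 0.995
grip_force: 0.0
time_s: 1.82
eef_pos: [552.6, 43.9, 249.6]
ee_rot: [-0.0, 0.449, 0.893, -0.0]
force: [0.7, -0.0, -0.5]
grip_width: 1.001
grip_force: 0.0
time_s: 2.65
eef_pos: [552.8, 43.9, 210.3]
ee_rot: [0.0, 0.706, 0.708, 0.0]
force: [-0.8, 0.6, -0.4]
grip_width: 1.001
grip_force: 0.0
{'time_s': np.float64(2.65), 'joints': array([-0.132,  0.41 ,  1.467, -0.   ,  1.264, -0.134]), 'eef_pos': array([552.814,  43.914, 210.256]), 'ee_rot': array([0.   , 0.706, 0.708, 0.   ]), 'force': array([-0.821,  0.552, -0.408])}
[[297.31863964   0.         255.16252945]
 [  0.         297.31863964 192.17985105]
 [  0.           0.           1.        ]] [-2.83722179e+00 -2.87114152e-03 -1.17649340e-03] [-553.47625751   13.42461876  354.09720362]
```

View pics/w1.png

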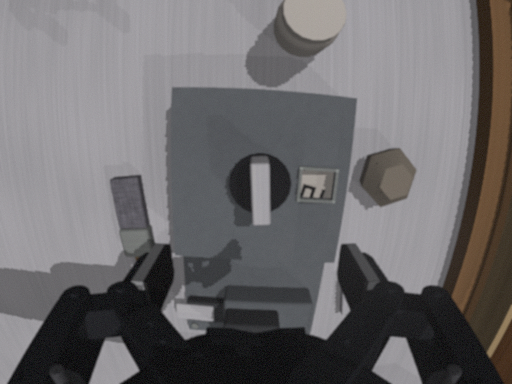

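```bash
python3 - <<'E'
import cv2,numpy as np
from scipy.spatial.transform import Rotation as R
c=np.load("pics/w1.npy",allow_pickle=True).item();im=c["image"]
cr=cv2.rotate(im[160:210,290:345],cv2.ROTATE_90_COUNTERCLOCKWISE)
cv2.imwrite("pics/w1c.png",cv2.resize(cr[:,:,::-1],None,fx=9,fy=9,interpolation=cv2.INTER_CUBIC))
g=cv2.cvtColor(im,cv2.COLOR_RGB2GRAY)
m=np.zeros_like(g);m[145:232,235:282]=g[145:232,235:282]>120
ct=max(cv2.findContours(m,0,1)[0],key=cv2.contourArea);r=cv2.minAreaRect(ct);print(r)
K=c["intrinsics"];Rm=R.from_rotvec(np.ravel(c["rvec"])).as_matrix();t=np.ravel(c["tvec"]);o=-Rm.T@t
print(o)
def fray(uv,z):
    x=(np.array(uv)-K[:2,2])/K[0,0];a=np.linalg.norm(x);d=Rm.T@np.r_[x/a*np.sin(a),np.cos(a)];return o+d*(z-o[2])/d[2]
for p in cv2.boxPoints(r): print(fray(p,94).round(1))
print("ctr",fray(r[0],94), "win",fray((317.5,185),50),"skirt",fray((261,182),64))
for p in [(172,88),(356,98),(335,262),(171,257)]:print(fray(p,50).round(1))
E
```

```text
((260.4419860839844, 193.89016723632812), (62.00691223144531, 18.084423065185547), 88.72696685791016)
[553.05578465 120.09030107 334.07878753]
[549.6  69.8  94. ]
[564.5  70.2  94. ]
[566.6  14.7  94. ]
[550.7  14.3  94. ]
ctr [557.81628454  43.16301021  94.        ] win [616.26895339  38.56844558  50.        ] skirt [558.85173706  45.31821381  64.        ]
[473.3 135.6  50. ]
[651.6 127.4  50. ]
[644.1 -51.9  50. ]
[458.7 -45.9  50. ]
```

View pics/w1c.png

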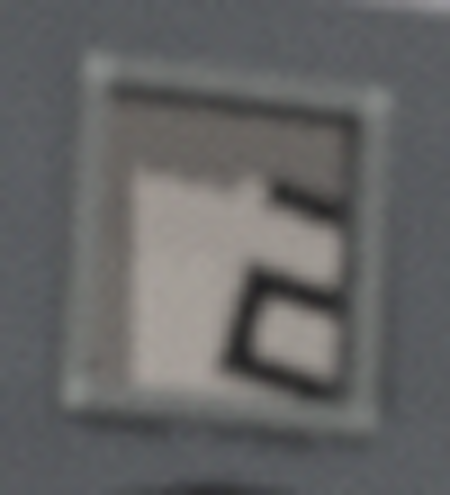

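```bash
python3 -m inch '-0.9 4.2 10 0 0 -0.15;0 0 18 0 0 0;0 0 18 0 0 0;0 0 18 0 0 0;0 0 18 0 0 0;0 0 15 0 0 0;0 0 13 0 0 0;0 0 9 0 0 0;0 0 5 0 0 0;0 0 0 0 0 0' 0.5 25
python3 -m inch '0 0 0 0 0 0;0 0 0 0 0 0;0 0 0 0 0 0;0 0 0 0 0 0;0 0 0 0 0 0;0 0 0 0 0 0;0 0 0 0 0 0;0 0 0 0 0 0;0 0 0 0 0 0;0 0 0 0 0 0' 0 25
python3 -c "
from rig import ctrl
print(ctrl.sense())"
```

```text
time_s: 3.53
eef_pos: [556.6, 43.0, 85.0]
ee_rot: [-0.001, 0.701, 0.713, -0.0]
force: [0.4, 0.1, -0.1]
grip_width: 0.5
grip_force: 0.0
time_s: 4.37
eef_pos: [557.2, 43.0, 86.4]
ee_rot: [0.0, 0.701, 0.713, 0.0]
force: [0.3, -0.4, 5.2]
grip_width: 0.184
grip_force: 27.4
{'time_s': 4.3667, 'joints': array([-1.32625425e-01,  5.63355740e-01,  1.58384591e+00, -1.91104386e-05,
        9.93467347e-01, -1.49192084e-01]), 'dq': array([ 4.60651816e-04, -5.36936127e-04, -1.31198268e-03,  1.88801477e-03,
       -9.04953957e-05,  4.33539158e-04]), 'tau': array([ -0.14573917, -45.0553894 , -20.25532186,   0.2028157 ,
        -0.24961073,   0.20298009]), 'eef_pos': array([557.20029412,  42.9912794 ,  86.43436564]), 'ee_rot': array([3.74001503e-04, 7.01221601e-01, 7.12943232e-01, 2.71060477e-04]), 'force': array([ 0.26986574, -0.37163825,  5.18331259]), 'wrist_torque': array([-0.12551435,  0.16988512,  0.16532351]), 'grip_force': 27.441162765026093, 'grip_width': 0.18368312073259122}
```

```bash
python3 -m inch '0 0 0.5 0 0 0;0 0 0.5 0 0 0;0 0 0.5 0 0 0;0 0 0.5 0 0 0;0 0 0 0 0 0;0 0 0 0 0 0;0 0 0 0 0 0;0 0 0 0 0 0;0 0 0 0 0 0;0 0 0 0 0 0' 0 40
```

```text
time_s: 5.2
eef_pos: [557.2, 43.0, 84.9]
ee_rot: [0.0, 0.701, 0.713, 0.0]
force: [-2.5, -0.9, 10.0]
grip_width: 0.182
grip_force: 42.5
```

```bash
python3 -m inch '0 0 0.4 0 0 0;0 0 0.4 0 0 0;0 0 0 0 0 0;0 0 0 0 0 0;0 0 0 0 0 0;0 0 0 0 0 0;0 0 0 0 0 0;0 0 0 0 0 0;0 0 0 0 0 0;0 0 0 0 0 0'
```

```text
time_s: 6.03
eef_pos: [557.3, 43.0, 84.1]
ee_rot: [0.0, 0.701, 0.713, 0.0]
force: [-2.1, 0.4, 9.5]
grip_width: 0.177
grip_force: 42.6
```

```bash
python3 -m inch '0 0 0.4 0 0 0;0 0 0.4 0 0 0;0 0 0.2 0 0 0;0 0 0 0 0 0;0 0 0 0 0 0;0 0 0 0 0 0;0 0 0 0 0 0;0 0 0 0 0 0;0 0 0 0 0 0;0 0 0 0 0 0'
```

```text
time_s: 6.87
eef_pos: [557.2, 43.0, 83.2]
ee_rot: [0.0, 0.701, 0.713, 0.0]
force: [-3.0, 0.0, 10.5]
grip_width: 0.181
grip_force: 42.7
```

```bash
python3 -m inch '0 0 0.4 0 0 0;0 0 0.4 0 0 0;0 0 0.2 0 0 0;0 0 0 0 0 0;0 0 0 0 0 0;0 0 0 0 0 0;0 0 0 0 0 0;0 0 0 0 0 0;0 0 0 0 0 0;0 0 0 0 0 0'
```

```text
time_s: 7.7
eef_pos: [557.3, 43.0, 82.5]
ee_rot: [0.0, 0.701, 0.713, 0.0]
force: [-5.0, -0.9, 14.4]
grip_width: 0.181
grip_force: 43.2
```

```bash
python3 -m inch '0 -0.4 0 0 0 0.3;0 0 0 0 0 0.5;0 0 0 0 0 0.7;0 0 0 0 0 0.7;0 0 0 0 0 0.7;0 0 0 0 0 0.7;0 0 0 0 0 0.7;0 0 0 0 0 0.5;0 0 0 0 0 0.2;0 0 0 0 0 0'
python3 -c "
from rig import ctrl
print(ctrl.sense()['wrist_torque'])"
```

```text
time_s: 8.53
eef_pos: [557.3, 43.0, 82.6]
ee_rot: [0.001, 0.862, 0.506, 0.001]
force: [-1.8, -0.1, 12.7]
grip_width: 0.18
grip_force: 43.0
[ 0.06694966  0.46569947 -0.03726332]
```

```bash
python3 -m inch '0 0 0 0 0 0.3;0 0 0 0 0 0.5;0 0 0 0 0 0.7;0 0 0 0 0 0.7;0 0 0 0 0 0.7;0 0 0 0 0 0.7;0 0 0 0 0 0.6;0 0 0 0 0 0.3;0 0 0 0 0 0;0 0 0 0 0 0'
python3 - <<'E'
from rig import ctrl
import cv2,numpy as np
from scipy.spatial.transform import Rotation as R
s=ctrl.sense();print(s['wrist_torque'],R.from_quat(s['ee_rot'],scalar_first=True).as_matrix().round(4).tolist())
c=ctrl.capture("wrist");cv2.imwrite("pics/w2.png",cv2.resize(c["image"][:,:,::-1],(800,600)))
c=ctrl.capture("scene");t=ctrl.capture("top");np.save("pics/t2.npy",t,allow_pickle=True)
K=c["intrinsics"];p=cv2.projectPoints(np.array([[616.,40,50]]),np.ravel(c["rvec"]),np.ravel(c["tvec"]),K,None)[0].ravel();print(p)
u,v=p.astype(int)
a=cv2.resize(c["image"][v-35:v+35,u-45:u+45,::-1],(390,303),interpolation=2)
b=cv2.resize(t["image"][155:225,200:290,::-1],(390,303),interpolation=2)
cv2.imwrite("pics/s2.png",np.hstack([a,b]))
E
```

```text
time_s: 9.37
eef_pos: [557.4, 42.9, 82.6]
ee_rot: [0.0, 0.957, 0.292, 0.001]
force: [-1.2, 0.0, 12.0]
grip_width: 0.18
grip_force: 43.0
[ 0.04040922  0.29830246 -0.00808826] [[0.8299, 0.5578, 0.0027], [0.5578, -0.8299, -0.0002], [0.0022, 0.0017, -1.0]]
[262.85586259 217.52582041]
```

View pics/w2.png

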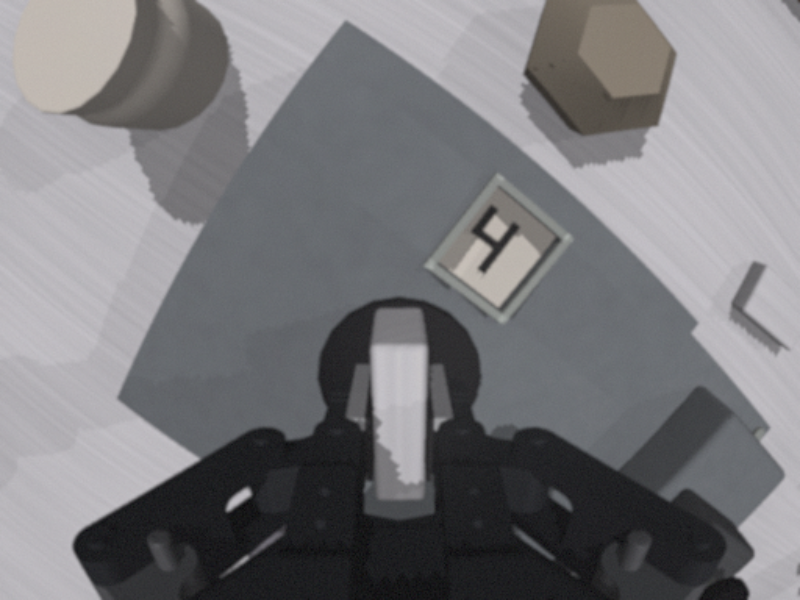

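View pics/s2.png

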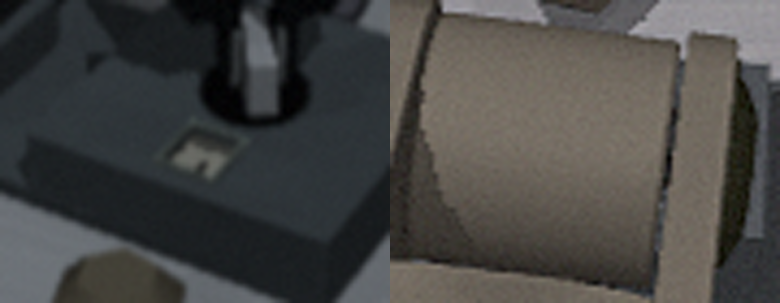

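```bash
python3 -m inch '0 0 0 0 0 0;0 0 0 0 0 0;0 0 0 0 0 0;0 0 0 0 0 0;0 0 0 0 0 0;0 0 0 0 0 0;0 0 -2 0 0 0;0 0 -5 0 0 0;0 0 -10 0 0 0;0 0 -15 0 0 0' 0.5
python3 -m inch '0 0 -15 0 0 0;0 0 -15 0 0 0;0 0 -20 0 0 0;0 0 -20 0 0 0;0 0 -20 0 0 0;0 0 0 0 0 0;0 0 0 0 0 0;0 0 0 0 0 0;0 0 0 0 0 0;0 0 0 0 0 0'
cat >> h.py <<'E'
def fray(c,uv,z):
    K=c["intrinsics"];Rm=R.from_rotvec(np.ravel(c["rvec"])).as_matrix();o=-Rm.T@np.ravel(c["tvec"])
    x=(np.array(uv)-K[:2,2])/K[0,0];a=np.linalg.norm(x);d=Rm.T@np.r_[x/a*np.sin(a),np.cos(a)];return o+d*(z-o[2])/d[2]
E
python3 - <<'E'
from rig import ctrl
import cv2,numpy as np
s=ctrl.sense();print(s['joints'],s['force'])
c=ctrl.capture("wrist");cv2.imwrite("pics/w3.png",cv2.resize(c["image"][:,:,::-1],(800,600)));np.save("pics/w3.npy",c,allow_pickle=True)
E
```

```text
time_s: 10.35
eef_pos: [555.4, 43.2, 112.7]
ee_rot: [-0.001, 0.956, 0.292, -0.002]
force: [-1.1, -0.7, -0.3]
grip_width: 0.504
grip_force: 0.0
time_s: 11.18
eef_pos: [556.1, 43.1, 202.3]
ee_rot: [-0.0, 0.956, 0.292, -0.001]
force: [-0.1, 0.5, 0.0]
grip_width: 0.498
grip_force: 0.0
[-1.32735075e-01  4.25058017e-01  1.46618118e+00  9.03412988e-06
  1.25225607e+00  8.45633398e-01] [-0.12947851  0.54550872  0.02465165]
```

View pics/w3.png

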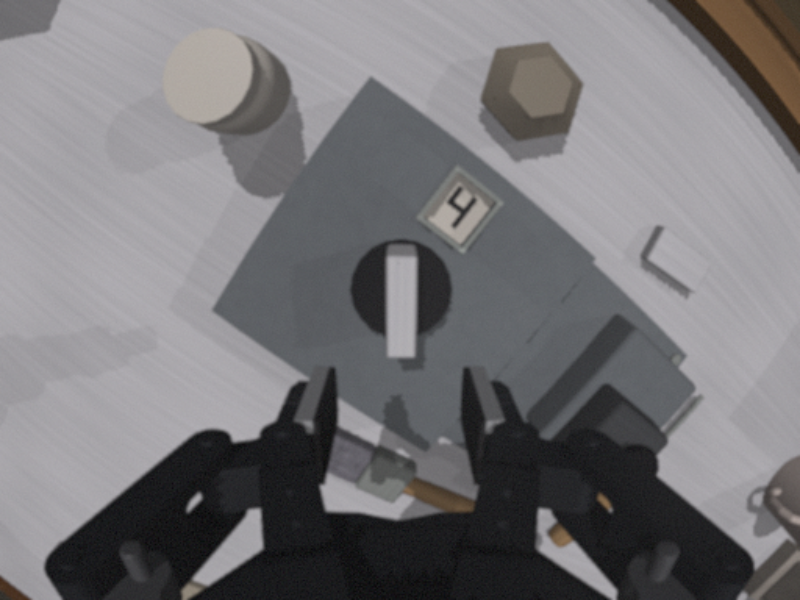

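```bash
python3 - <<'E'
from h import *
def bar(c,roi,th,flip=0):
    g=cv2.cvtColor(c["image"],cv2.COLOR_RGB2GRAY);m=np.zeros_like(g);y0,y1,x0,x1=roi
    m[y0:y1,x0:x1]=g[y0:y1,x0:x1]>th
    ct=max(cv2.findContours(m,0,1)[0],key=cv2.contourArea);return cv2.minAreaRect(ct)
for n,roi in(("w1",(145,232,235,282)),("w3",(150,240,230,285))):
    c=np.load(f"pics/{n}.npy",allow_pickle=True).item();r=bar(c,roi,120);b=cv2.boxPoints(r);print(n,r)
    for z in(94,100):
        P=np.array([fray(c,p,z) for p in b])[:,:2];L=[np.linalg.norm(P[i]-P[i-1]) for i in range(4)]
        i=int(np.argmax(L));d=P[i]-P[i-1];print(z,np.round(L,1),P.mean(0).round(1),np.degrees(np.arctan2(d[1],d[0]))%180)
c=np.load("pics/w3.npy",allow_pickle=True).item()
a=[fray(c,np.array(p)/1.5625,50) for p in((372,77),(594,260),(214,309))];print(np.round(a,1))
for i in(1,):print(np.degrees(np.arctan2(*(a[0]-a[1])[:2])),-np.degrees(np.arctan2(*(a[0]-a[2])[1::-1])))
E
```

```text
w1 ((260.4419860839844, 193.89016723632812), (62.00691223144531, 18.084423065185547), 88.72696685791016)
94 [55.5 14.9 55.5 15.9] [557.9  42.2] 92.17384679697595
100 [54.1 14.5 54.1 15.5] [557.7  44.2] 92.17384679697597
w3 ((256.5, 195.5), (65.0, 19.0), 90.0)
94 [56.5 15.1 56.5 16.2] [556.8  41.7] 34.60253535878607
100 [55.  14.7 55.  15.8] [558.5  42.8] 34.60253535878596
[[652.1 125.9  50. ]
 [640.9 -52.3  50. ]
 [474.5 135.1  50. ]]
3.5813547426601167 2.98010009633472
```

```bash
python3 -m inch '-14 19 0 0 0 0;-14 19 0 0 0 0;-14 19 0 0 0 0;-14 19 0 0 0 0;-14 19 0 0 0 0;-14 19 0 0 0 0;-14 20 0 0 0 0;-13.5 20 0 0 0 0;0 0 0 0 0 0;0 0 0 0 0 0' 0
python3 - <<'E'
from rig import ctrl
import cv2,numpy as np
from h import *
s=ctrl.sense();print(s['eef_pos'],s['force'],s['grip_width'])
c=ctrl.capture("wrist");np.save("pics/w4.npy",c,allow_pickle=True);cv2.imwrite("pics/w4.png",cv2.resize(c["image"][:,:,::-1],(800,600)))
E
```

```text
time_s: 12.07
eef_pos: [549.8, -147.6, 202.7]
ee_rot: [-0.0, 0.957, 0.291, -0.0]
force: [0.3, 0.1, -0.2]
grip_width: -0.007
grip_force: 0.0
[ 549.76734366 -147.64593546  202.6590223 ] [ 0.30826176  0.09268784 -0.24335581] -0.006962998754328315
```

View pics/w4.png

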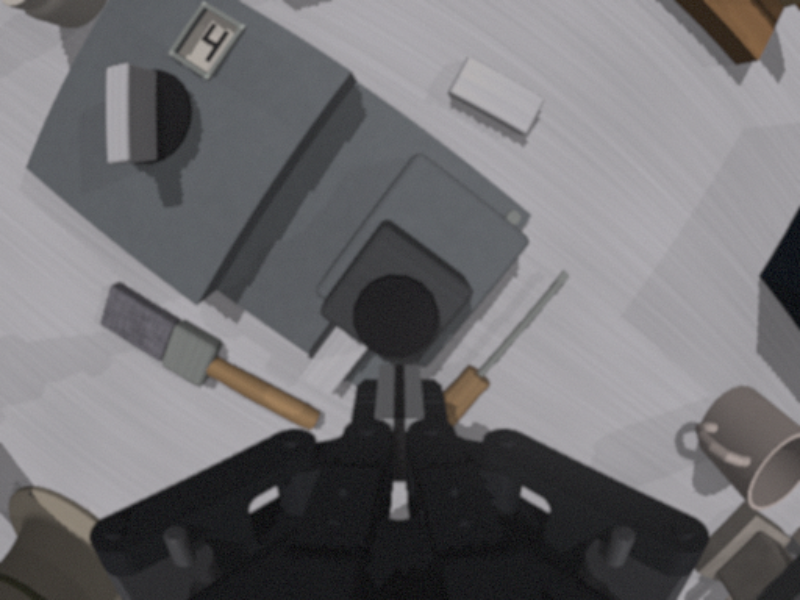

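```bash
python3 - <<'E'
from h import *
c=np.load("pics/w4.npy",allow_pickle=True).item()
print("key",fray(c,np.array((397,316))/1.5625,109))
P=[(107,66),(128,63),(107,163),(131,160)]
for z in(94,100):print(z,np.mean([fray(c,np.array(p)/1.5625,z) for p in P],0).round(1))
print("win",fray(c,np.array((207,40))/1.5625,50))
E
```

```text
key [ 549.77412004 -147.27657563  109.        ]
94 [556.8  45.   94. ]
100 [558.3  41.1 100. ]
win [615.65102873  38.64576955  50.        ]
```

```bash
python3 -m inch '0 0 15 0 0 0;0 0 18 0 0 0;0 0 18 0 0 0;0 0 12 0 0 0;0 0 6 0 0 0;0 0 3 0 0 0;0 0 0 0 0 0;0 0 0 0 0 0;0 0 0 0 0 0;0 0 0 0 0 0'
```

```text
time_s: 12.95
eef_pos: [550.3, -147.0, 131.9]
ee_rot: [0.0, 0.956, 0.292, 0.0]
force: [0.2, -0.9, -0.2]
grip_width: -0.002
grip_force: 0.0
```

```bash
python3 -m inch '0 0 1 0 0 0;0 0 1 0 0 0;0 0 1 0 0 0;0 0 1 0 0 0;0 0 1 0 0 0;0 0 0 0 0 0;0 0 0 0 0 0;0 0 0 0 0 0;0 0 0 0 0 0;0 0 0 0 0 0'
```

```text
time_s: 13.78
eef_pos: [550.0, -147.0, 126.3]
ee_rot: [0.0, 0.956, 0.292, 0.0]
force: [-1.0, 0.1, 5.1]
grip_width: 0.001
grip_force: 1.9
```

```bash
python3 -m inch '0 0 1 0 0 0;0 0 1 0 0 0;0 0 1 0 0 0;0 0 1 0 0 0;0 0 1 0 0 0;0 0 0.5 0 0 0;0 0 0 0 0 0;0 0 0 0 0 0;0 0 0 0 0 0;0 0 0 0 0 0'
```

```text
time_s: 14.62
eef_pos: [550.1, -147.0, 120.9]
ee_rot: [0.0, 0.956, 0.292, 0.0]
force: [-2.8, -0.7, 7.0]
grip_width: -0.003
grip_force: 3.5
```

```bash
python3 -m inch '0 0 0.5 0 0 0;0 0 0.5 0 0 0;0 0 0.5 0 0 0;0 0 0.5 0 0 0;0 0 0 0 0 0;0 0 0 0 0 0;0 0 0 0 0 0;0 0 0 0 0 0;0 0 0 0 0 0;0 0 0 0 0 0'
```

```text
time_s: 15.45
eef_pos: [550.1, -147.0, 119.1]
ee_rot: [0.0, 0.956, 0.292, 0.0]
force: [-3.3, 1.4, 8.3]
grip_width: 0.005
grip_force: 4.1
```

```bash
python3 -m inch '0 0 0.3 0 0 0;0 0 0.3 0 0 0;0 0 0.3 0 0 0;0 0 0.3 0 0 0;0 0 0 0 0 0;0 0 0 0 0 0;0 0 0 0 0 0;0 0 0 0 0 0;0 0 0 0 0 0;0 0 0 0 0 0'
```

```text
time_s: 16.28
eef_pos: [550.1, -147.0, 118.0]
ee_rot: [0.0, 0.956, 0.292, 0.0]
force: [-2.9, 1.9, 7.3]
grip_width: -0.004
grip_force: 4.4
```

```bash
python3 -m inch '0 0 0.3 0 0 0;0 0 0.3 0 0 0;0 0 0 0 0 0;0 0 0 0 0 0;0 0 0 0 0 0;0 0 0 0 0 0;0 0 0 0 0 0;0 0 0 0 0 0;0 0 0 0 0 0;0 0 0 0 0 0'
```

```text
time_s: 17.12
eef_pos: [550.1, -147.1, 117.7]
ee_rot: [0.0, 0.956, 0.292, 0.0]
force: [-4.3, 1.7, 12.2]
grip_width: 0.002
grip_force: 5.9
```

Commanded 0.6 mm, moved 0.3 mm, at 12 N: the key is on its stop. Now let it up and move clear.

```bash
python3 -m inch '0 0 -1 0 0 0;0 0 -2 0 0 0;0 0 -3 0 0 0;0 0 -5 0 0 0;0 0 -10 0 0 0;0 0 -15 0 0 0;0 0 -20 0 0 0;0 0 -20 0 0 0;0 0 0 0 0 0;0 0 0 0 0 0'
python3 -m inch '0 0 -5 0 0 0;0 0 0 0 0 0;0 0 0 0 0 0;0 0 0 0 0 0;0 0 0 0 0 0;0 0 0 0 0 0;0 0 0 0 0 0;0 0 0 0 0 0;0 0 0 0 0 0;0 0 0 0 0 0'
python3 - <<'E'
from rig import ctrl
import cv2
c=ctrl.capture("wrist");cv2.imwrite("pics/w5.png",cv2.resize(c["image"][:,:,::-1],(800,600)))
E
```

```text
time_s: 17.95
eef_pos: [550.3, -147.1, 193.7]
ee_rot: [0.001, 0.956, 0.292, 0.001]
force: [-1.0, 0.3, 0.3]
grip_width: -0.003
grip_force: 0.0
time_s: 18.78
eef_pos: [550.0, -147.0, 197.9]
ee_rot: [0.0, 0.956, 0.292, 0.0]
force: [0.0, -0.9, 0.1]
grip_width: 0.0
grip_force: 0.0
```

View pics/w5.png

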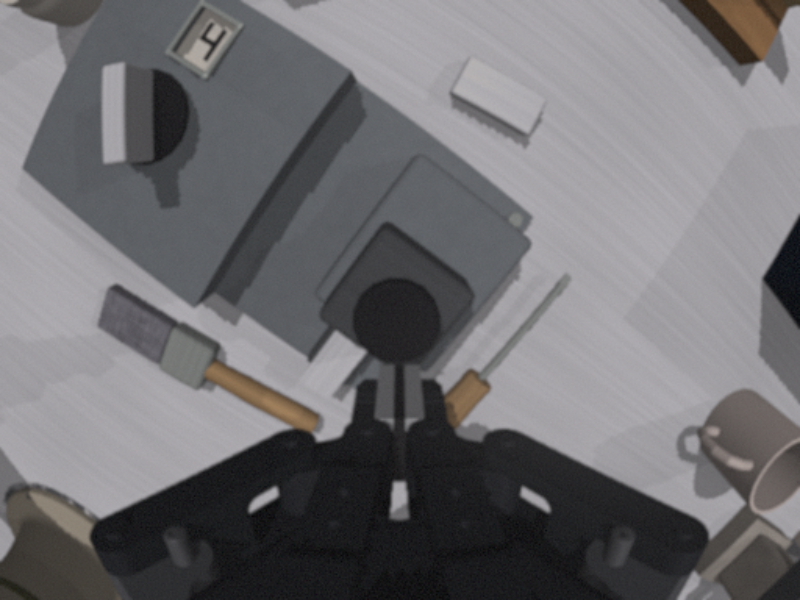

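The 4 is still in the window at (205,40), the key is back up at (397,320), and nothing else has moved. Handing in.

```bash
python3 -c "
from rig import ctrl
print(ctrl.finish_job())"
```

```text
the job is handed in; nothing more can be done
None
```

The wheel is set to 4 and looks locked and up in the close-up views. The stamping key was pressed to its stop at about 12 N and released, nothing else on the table moved, and the job is handed in at about 19 s; no verdict was returned.

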